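# Hang the file carrier on the balancer arm

## Robot

A 6-joint arm with a two-finger parallel gripper is mounted at the origin on the work surface. World frame = base frame: x ahead of the robot, y to its left, z up, the work surface at z = 0. Lengths are in m, angles in rad, forces in N, time in s.
With the tool pointing down it reaches from about 0.4 to 0.825 m from the base axis. Payload 7 kg.
Tool frame: the origin (TCP) lies between the finger pads; the fingertips stand 11 mm ahead of it and the grasp point (between the pads) lies 8 mm behind it; z points along the fingers, x is the direction in which the jaws open and shut, and the axes are right-handed (so a half turn about z gives the same grasp; the last joint's range is limited). The gripper opens to 88 mm and grips with 3 to 60 N. Pads are 19 mm wide; open, the fingers measure 130 mm over their backs; the gripper's body (78 mm by 193 mm) begins 47 mm behind the grasp point.
Start: joints at [-0.858, 0.359, 0.012, 0, -1.224, -0.288], TCP at [0.278, -0.615, 0.202] pointing down, gripper open.
Joint ranges: [-3.07, 3.07], [-1.43, 2.12], [-1.02, 1.25], [-3.03, 1.67], [-3.05, -0], [-3.03, 3.03]. Speed limits (rad/s): [2.39, 2.39, 3.01, 3.14, 3.14, 3.14].

## Interface

Orientations are given as a unit quaternion [w, x, y, z].
In Python, from bench import ctrl, cams, order gives the robot as it stands.
- The arm moves only by the tool send_rows, never from a script. Its argument "commands" is a list of rows, each a list of 7 numbers: the shift along the tool's x, y, z in mm, then the turn, a rotation vector about the tool's x, y, z in degrees, then the opening in per cent of the stroke, from 0 (shut) to 100 (fully open). A call has 1 to 5 rows; each row shifts and turns the pose as measured when the row begins, along the tool's axes as they then stand; what a row does not reach is not made up. A row lasts 1/10 s, in which the tool goes at most 50 mm and 8.59 degrees, less where a joint would pass 70% of its speed; a pose out of reach is approached as far as the arm can. A call with a gripper value outside its range is refused whole. The fingers move at their own pace and stop on an object; the grip force is fixed at half the most. Time passes only in rows, so rows that do not move let the fingers close. It gives the time, the measured TCP pose, the force and the opening at its end, in the units of the state.
- ctrl.state(): the state, without advancing time (a new reading comes with each control period).
- cams.grab_frame(name): name is "side" or "top"; returns a dict with "frame" (400x640x3 uint8, blue, green, red), "z_map" (400x640 float32, m along the optical axis (not along the pixel's ray), 0 where there is no reading), "camera_matrix" (3x3 intrinsics, pixels), "world_from_camera" (4x4, takes a point from camera to world coordinates). Camera axes: x right, y up, looking along -z (the intrinsics and any distortion apply to the point x, -y, -z); pixel columns grow to the right and rows downward; lengths in m; the calibration is good to about 2 mm. A picture is of the moment at which its call begins.
- order.sign_off(): hands the job in, once; it reports no verdict.
The state is a dict: "t": time; "joint_pos": joint angles; "qvel": joint speeds; "joint_torque": joint torques, N m; "eef_pos": TCP position; "tool_rot": TCP orientation; "contact_force": force on the tool from outside, world axes, zero at the start; "wrist_torque": the same for the moment, N m; "opening": finger opening in m.
Only numpy, scipy, OpenCV 4.12 (cv2) and the standard library are available. Lean on these libraries where they do the work, as an engineer would, in place of code of your own. Each camera call takes 0.05 s, during which the arm holds its last target.

## Task

Hang the tool carrier with the red handle on the green spring-balanced arm: bring it in from the fork's open end, the prongs passing under the handle, and lay the handle in both yellow V-hooks. Keep hold of it while the arm sinks under its weight; let go only once the arm has sunk and come to rest, so that it does not drop or spring back. Leave the carrier with the blue handle where it stands.

Things in the scene. Friction and masses are not known exactly. Their poses are not given: they have to be found in the camera images.
- red_carrier: Wooden carrier with RED handle and files in it, 100 (x) x 160 (y) x 142 mm high, 0.5-0.7 kg. Origin: centre of underside, z up. Handle: dowel 22 mm thick along y, axis 125 mm above the origin, free for 140 mm between end boards 44 mm wide (x), 142 mm high; the tray below is 44 mm high. Grip it from above at mid-length, closing along x, so that the hooks can take its outer parts.
- blue_carrier: Bystander, to be left alone: the same carrier with a BLUE handle and sanding blocks in it. Origin and axes as for the red one.
- swing_arm: Green arm. Origin: seat of its fork, where the handle axis's middle rests, handle along y; 295 mm high when empty. Prongs at y = +-45 mm, 10 wide, point to -x (open end), underside 30 below seat; on them V-hooks, x -26 to +26, edges 5 above seat. Crossbar x = +95, 25 below. Hinge on a post at x = +280, 290 high. Sinks from 2 N on, then 77 N/m, damped; with the carrier by 40-70 mm.

How it is judged:
On the way:
1. the red-handled carrier's handle lies in the fork, the arm has sunk by more than 31 mm and is at rest, while the fingers still hold the carrier (x of swing_arm in the frame of red_carrier between -0.02 and 0.02 m and y of swing_arm in the frame of red_carrier between -0.025 and 0.025 m and z of swing_arm in the frame of red_carrier between 0.105 and 0.145 m and distance of swing_arm from where it was at the start of the episode above 0.031 m and linear speed of swing_arm below 0.015 m/s and contact force between the fingers and red_carrier above 0.5 N), for 0.2 s.
At the end, for the whole second after the job is handed in: The red carrier hangs released in the fork: handle middle within 20 mm of the seat (25 mm along the handle), in line within 0.2 rad, upright within 15 degrees, fork 31 to 90 mm lower than when empty, arm and carrier at rest; blue carrier within 20 mm of its start (x of swing_arm in the frame of red_carrier between -0.02 and 0.02 m and y of swing_arm in the frame of red_carrier between -0.025 and 0.025 m and z of swing_arm in the frame of red_carrier between 0.105 and 0.145 m and distance of swing_arm from where it was at the start of the episode between 0.031 and 0.09 m and linear speed of swing_arm below 0.015 m/s and angle between the y axis of red_carrier and the y axis of swing_arm, either way round below 0.2 rad and angle between red_carrier's own z axis and vertical below 0.26 rad and linear speed of red_carrier below 0.05 m/s and distance of blue_carrier from where it was at the start of the episode below 0.02 m); the robot touches nothing.
It fails at once if the fork drops or springs faster than 60 mm/s while the fingers do not hold the red carrier (linear speed of swing_arm above 0.06 m/s and contact force between the fingers and red_carrier below 0.05 N).
It fails at once if the blue carrier is moved by more than 20 mm (distance of blue_carrier from where it was at the start of the episode above 0.02 m).
It fails at once if the red carrier tips by more than 35 degrees (angle between red_carrier's own z axis and vertical above 0.61 rad).
It also fails if it takes over 62 s, if anything falls off the work surface, if the arm or the gripper's body presses on something with over 40 N, if the wrist force passes 120 N, or if a joint passes its speed limit or range.

## Working session

There is one attempt and no reset: what is moved stays moved. The work goes in short steps, Python scripts to look and compute and a tool call to move; the robot and the scene stay as the last step left them, time stands still between calls to the robot, and variables do not carry over. Pictures are saved under pics/ and viewed, and the job is handed in when it is done.

Besides the shell and the picture viewer there is one more tool, called after "Emit:" as a command line: name --pt "numbers of a row" for each row, then --argument value for the rest. send_rows: Moves the arm, as the interface text tells. Its arguments: {"type":"object","properties":{"commands":{"type":"array","items":{"type":"array","items":{"type":"number"}}}},"required":["commands"]}

```bash
mkdir -p pics
python3 - <<'E'
from bench import ctrl,cams,order
import cv2,numpy as np
s=ctrl.state();print({k:np.round(v,3).tolist() for k,v in s.items()})
for n in("side","top"):
    f=cams.grab_frame(n);cv2.imwrite(f"pics/{n}0.png",f["frame"]);np.savez(f"{n}0.npz",**f)
    print(n,f["camera_matrix"].tolist(),np.round(f["world_from_camera"],3).tolist())
E
```

```text
{'t': 0.0, 'joint_pos': [-0.858, 0.359, 0.011, -0.0, -1.224, -0.288], 'qvel': [0.0, -0.001, -0.001, -0.001, 0.0, -0.0], 'joint_torque': [0.002, -58.271, 29.306, 6.997, 0.007, -0.0], 'eef_pos': [0.278, -0.615, 0.201], 'tool_rot': [-0.001, 0.542, 0.84, 0.0], 'contact_force': [-0.02, 0.42, -0.192], 'wrist_torque': [-0.007, -0.026, 0.046], 'opening': 0.088}
side [[502.5538182505779, 0.0, 327.43257137043247], [0.0, 502.5538182505779, 196.30706546586896], [0.0, 0.0, 1.0]] [[-0.888, 0.281, -0.364, 0.043], [-0.46, -0.516, 0.722, 0.916], [0.015, 0.809, 0.588, 0.933], [0.0, 0.0, 0.0, 1.0]]
top [[377.54679722766446, 0.0, 322.9782278177254], [0.0, 377.54679722766446, 202.32797598635307], [0.0, 0.0, 1.0]] [[0.007, 0.99, -0.143, 0.388], [-1.0, 0.003, -0.027, -0.008], [-0.026, 0.144, 0.989, 1.045], [0.0, 0.0, 0.0, 1.0]]
```

View pics/side0.png

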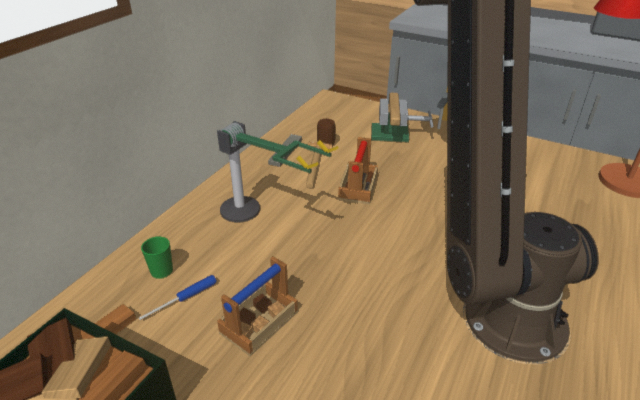

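View pics/top0.png

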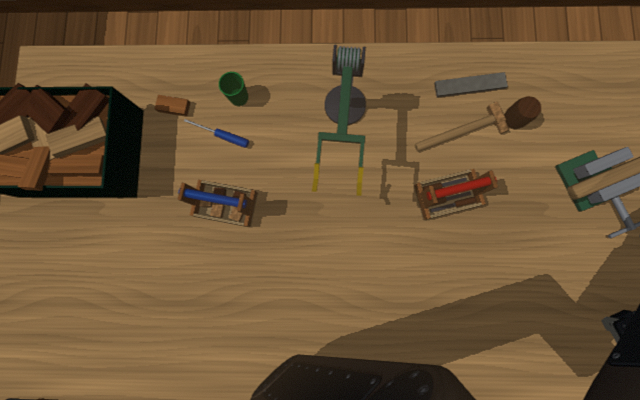

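The top view shows the red handle at about (464,187), the blue handle at (212,198), and the yellow hooks at (317,178) and (360,181) with the fork's open end towards the robot. Next I'll measure these in 3D.

```bash
cat > h.py <<'E'
import numpy as np,cv2
def cloud(f):
    K=f["camera_matrix"];T=f["world_from_camera"];z=f["z_map"]
    v,u=np.mgrid[0:400,0:640]
    P=np.stack([(u-K[0,2])/K[0,0]*z,-(v-K[1,2])/K[1,1]*z,-z],-1)
    return P@T[:3,:3].T+T[:3,3]
def masks(f):
    h=cv2.cvtColor(f["frame"],cv2.COLOR_BGR2HSV);H,S,V=h[...,0],h[...,1],h[...,2];ok=f["z_map"]>0
    return dict(red=ok&((H<4)|(H>175))&(S>190)&(V>70),blue=ok&(H>105)&(H<130)&(S>150),
      yellow=ok&(H>22)&(H<33)&(S>200)&(V>100),green=ok&(H>60)&(H<85)&(S>100))
E
python3 - <<'E'
from h import *
import numpy as np
boxes=dict(top=dict(red=(400,160,520,230),blue=(170,170,265,235),yellow=(300,140,375,205),green=(305,30,375,190)),
 side=dict(red=(335,130,385,205),blue=(210,250,300,350),yellow=(280,130,345,180),green=(215,115,345,180)))
for n in("top","side"):
    f=dict(np.load(n+"0.npz"));C=cloud(f);M=masks(f)
    for c,(a,b,d,e) in boxes[n].items():
        m=np.zeros((400,640),bool);m[b:e,a:d]=1;m&=M[c]
        P=C[m]; 
        nl,L=cv2.connectedComponents(m.astype(np.uint8),connectivity=8)
        for i in range(1,nl):
            Q=C[L==i]
            if len(Q)<12: continue
            mu=np.median(Q,0);U,S_,Vt=np.linalg.svd(Q-Q.mean(0),full_matrices=False)
            t=(Q-Q.mean(0))@Vt[0]
            e1=Q.mean(0)+Vt[0]*np.percentile(t,2);e2=Q.mean(0)+Vt[0]*np.percentile(t,98)
            print(n,c,len(Q),mu.round(3),"ax",Vt[0].round(3),"ends",e1.round(3),e2.round(3),"zmax",np.percentile(Q[:,2],95).round(3))
E
```

```text
top red 284 [ 0.56  -0.325  0.135] ax [-0.257  0.966 -0.   ] ends [ 0.576 -0.384  0.135] [ 0.543 -0.26   0.135] zmax 0.138
top blue 391 [0.532 0.295 0.134] ax [-0.185 -0.983  0.006] ends [0.544 0.357 0.134] [0.52  0.23  0.135] zmax 0.137
top yellow 93 [0.551 0.029 0.292] ax [-0.995  0.098 -0.034] ends [0.574 0.026 0.292] [0.521 0.031 0.291] zmax 0.299
top yellow 93 [ 0.544 -0.06   0.292] ax [-0.996  0.085 -0.002] ends [ 0.566 -0.063  0.292] [ 0.514 -0.058  0.292] zmax 0.3
side red 112 [ 0.556 -0.326  0.135] ax [-0.257  0.967  0.004] ends [ 0.573 -0.387  0.134] [ 0.542 -0.272  0.135] zmax 0.138
side red 27 [ 0.537 -0.24   0.127] ax [-0.175  0.196  0.965] ends [ 0.538 -0.243  0.117] [ 0.535 -0.239  0.135] zmax 0.134
side blue 411 [0.526 0.295 0.134] ax [ 0.184  0.983 -0.   ] ends [0.514 0.228 0.133] [0.537 0.353 0.133] zmax 0.137
side blue 34 [0.699 0.248 0.021] ax [-0.394  0.768 -0.505] ends [0.703 0.241 0.026] [0.695 0.256 0.015] zmax 0.025
side blue 33 [0.545 0.374 0.129] ax [-0.924  0.147  0.354] ends [0.552 0.373 0.126] [0.537 0.375 0.132] zmax 0.134
side yellow 34 [ 0.55  -0.059  0.288] ax [-0.899  0.102 -0.426] ends [ 0.564 -0.062  0.297] [ 0.532 -0.058  0.281] zmax 0.298
side yellow 29 [0.559 0.031 0.289] ax [-0.901  0.166 -0.401] ends [0.571 0.028 0.296] [0.539 0.034 0.282] zmax 0.298
side green 86 [ 0.742 -0.028  0.272] ax [-0.995  0.081  0.053] ends [ 0.792 -0.032  0.269] [ 0.699 -0.024  0.274] zmax 0.275
```

```bash
cat > plan.py <<'E'
import sys,numpy as np
from scipy.spatial.transform import Rotation as R
from bench import ctrl
def plan(x,y,z,yaw,grip,n=None):
    s=ctrl.state();p=np.array(s["eef_pos"]);q=s["tool_rot"];r=R.from_quat([q[1],q[2],q[3],q[0]])
    c,si=np.cos(np.radians(yaw)),np.sin(np.radians(yaw))
    rt=R.from_matrix(np.array([[c,si,0],[si,-c,0],[0,0,-1.]]))
    d=np.array([x,y,z])-p;rv=(r.inv()*rt).as_rotvec()
    nn=int(np.ceil(max(np.linalg.norm(d)/.045,np.linalg.norm(np.degrees(rv))/8.3,1))) if n is None else n
    xa=r.apply([1,0,0])
    print("t",round(s["t"],2),"p",p.round(4),"yaw",np.degrees(np.arctan2(xa[1],xa[0])).round(1),"F",np.round(s["contact_force"],2),"open",round(s["opening"],4),"q",np.round(s["joint_pos"],2))
    print("left mm",(d*1000).round(1),"rotvec",np.degrees(rv).round(2))
    for k in range(nn):
        l=r.apply(d/nn,inverse=True)*1000
        print([*np.round(l,1).tolist(),*np.round(np.degrees(rv/nn),1).tolist(),grip])
        r=r*R.from_rotvec(rv/nn)
a=[float(v) for v in sys.argv[1:6]];plan(*a,n=int(sys.argv[6]) if len(sys.argv)>6 else None)
E
python3 plan.py .559 -.321 .20 195 100
```

```text
t 0.1 p [ 0.278  -0.6146  0.2014] yaw 114.3 F [ 0.8   0.19 -0.1 ] open 0.0875 q [-0.86  0.36  0.01 -0.   -1.22 -0.29]
left mm [281.  293.6  -1.4] rotvec [ 5.000e-02 -8.000e-02 -8.067e+01]
[15.2, 37.7, 0.2, 0.0, -0.0, -8.1, 100.0]
[9.7, 39.5, 0.2, 0.0, -0.0, -8.1, 100.0]
[4.1, 40.4, 0.1, 0.0, -0.0, -8.1, 100.0]
[-1.6, 40.6, 0.1, 0.0, -0.0, -8.1, 100.0]
[-7.3, 40.0, 0.1, 0.0, -0.0, -8.1, 100.0]
[-12.8, 38.6, 0.1, 0.0, -0.0, -8.1, 100.0]
[-18.1, 36.4, 0.1, 0.0, -0.0, -8.1, 100.0]
[-23.0, 33.5, 0.1, 0.0, -0.0, -8.1, 100.0]
[-27.5, 29.9, 0.1, 0.0, -0.0, -8.1, 100.0]
[-31.4, 25.8, 0.1, 0.0, -0.0, -8.1, 100.0]
```

Run:
```python
from h import *
f=dict(np.load("top0.npz"));C=cloud(f)
# red carrier boards: points near z .13-.146 excluding red
m=np.zeros((400,640),bool);m[160:230,405:505]=1
c=np.array([.559,-.321]);u=np.array([-.257,.966]);v=np.array([.966,.257])
for nm in("top0","side0"):
    C=cloud(dict(np.load(nm+".npz")));Q=C.reshape(-1,3)
    d=Q[:,:2]-c;a=d@u;b=d@v;k=(abs(a)<.12)&(abs(b)<.08)
    for lo,hi in((.137,.15),(.03,.06),(.06,.12)):
        s=k&(Q[:,2]>lo)&(Q[:,2]<hi);print(nm,lo,s.sum(),"along",np.percentile(a[s],[1,5,50,95,99]).round(3),"across",np.percentile(b[s],[1,5,50,95,99]).round(3))
```

```text
top0 0.137 211 along [-0.078 -0.076 -0.011  0.082  0.084] across [-0.021 -0.018  0.001  0.019  0.021]
top0 0.03 620 along [-0.077 -0.073  0.004  0.082  0.083] across [-0.05  -0.049 -0.006  0.049  0.05 ]
top0 0.06 192 along [-0.074 -0.07   0.081  0.082  0.085] across [-0.022 -0.021 -0.009  0.02   0.021]
side0 0.137 96 along [-0.08  -0.077  0.037  0.084  0.085] across [-0.023 -0.021 -0.002  0.016  0.018]
side0 0.03 440 along [-0.076 -0.072  0.063  0.083  0.086] across [-0.053 -0.052 -0.012  0.045  0.047]
side0 0.06 348 along [-0.077 -0.073  0.078  0.084  0.086] across [-0.024 -0.023 -0.008  0.018  0.02 ]
```

Emit:
send_rows --pt "15 38 0 0 0 -8 100" --pt "10 39 0 0 0 -8 100" --pt "4 40 0 0 0 -8 100" --pt "-2 40 0 0 0 -8 100" --pt "-7 40 0 0 0 -8 100"

```text
t: 0.6
eef_pos: [0.4166, -0.4661, 0.1978]
tool_rot: [-0.003, 0.215, 0.977, 0.002]
contact_force: [0.4, 0.3, 0.8]
opening: 0.0875
```

```bash
python3 plan.py .557 -.318 .20 195 100
```

```text
t 0.6 p [ 0.4166 -0.4661  0.1978] yaw 155.2 F [0.37 0.27 0.79] open 0.0875 q [-0.53  0.28 -0.1  -0.   -1.19  0.1 ]
left mm [140.4 148.1   2.2] rotvec [  0.27  -0.32 -39.79]
[-13.1, 38.7, -0.4, 0.1, -0.1, -8.0, 100.0]
[-18.3, 36.5, -0.4, 0.1, -0.1, -8.0, 100.0]
[-23.2, 33.6, -0.5, 0.1, -0.1, -8.0, 100.0]
[-27.6, 30.1, -0.5, 0.1, -0.1, -8.0, 100.0]
[-31.5, 26.0, -0.4, 0.1, -0.1, -8.0, 100.0]
```

Tracking is good, so I'll keep going.

Emit:
send_rows --pt "-13 39 0 0 0 -8 100" --pt "-18 36 0 0 0 -8 100" --pt "-23 34 -1 0 0 -8 100" --pt "-28 30 -1 0 0 -8 100" --pt "-31 26 -1 0 0 -8 100"

```text
t: 1.1
eef_pos: [0.5581, -0.3081, 0.1991]
tool_rot: [-0.004, -0.147, 0.989, 0.004]
contact_force: [0.4, 0.1, -0.9]
opening: 0.0873
```

```bash
python3 plan.py .557 -.318 .20 195 100
```

```text
t 1.1 p [ 0.5581 -0.3081  0.1991] yaw -163.1 F [ 0.4   0.05 -0.95] open 0.0873 q [-0.2   0.31 -0.07 -0.01 -1.2   0.5 ]
left mm [-1.1 -9.9  0.9] rotvec [ 0.5  -0.34  1.91]
[3.9, -9.2, -0.9, 0.5, -0.3, 1.9, 100.0]
```

Emit:
send_rows --pt "4 -9 -1 0.5 -0.3 2 100" --pt "0 0 0 0 0 0 100"

```text
t: 1.3
eef_pos: [0.5603, -0.3133, 0.1989]
tool_rot: [-0.001, -0.135, 0.991, 0.0]
contact_force: [0.2, 0.6, -0.2]
opening: 0.0877
```

```bash
python3 plan.py .557 -.318 .20 195 100; python3 plan.py .557 -.318 .117 195 100 4
```

```text
t 1.3 p [ 0.5603 -0.3133  0.1989] yaw -164.5 F [ 0.22  0.61 -0.17] open 0.0877 q [-0.21  0.31 -0.07 -0.   -1.19  0.48]
left mm [-3.3 -4.7  1.1] rotvec [ 0.05 -0.08  0.48]
[4.4, -3.7, -1.1, 0.0, -0.1, 0.5, 100.0]
t 1.3 p [ 0.5603 -0.3133  0.1989] yaw -164.5 F [ 0.22  0.61 -0.17] open 0.0877 q [-0.21  0.31 -0.07 -0.   -1.19  0.48]
left mm [ -3.3  -4.7 -81.9] rotvec [ 0.05 -0.08  0.48]
[1.1, -0.9, 20.5, 0.0, -0.0, 0.1, 100.0]
[1.1, -0.9, 20.5, 0.0, -0.0, 0.1, 100.0]
[1.1, -0.9, 20.5, 0.0, -0.0, 0.1, 100.0]
[1.1, -0.9, 20.5, 0.0, -0.0, 0.1, 100.0]
```

Emit:
send_rows --pt "2 -2 15 0 0 0.4 100" --pt "2 -2 20 0 0 0 100" --pt "1 -1 20 0 0 0 100" --pt "0 0 10 0 0 0 100" --pt "0 0 0 0 0 0 100"

```text
t: 1.8
eef_pos: [0.5544, -0.3209, 0.1314]
tool_rot: [-0.001, -0.129, 0.992, 0.001]
contact_force: [0.2, -0.1, -0.1]
opening: 0.088
```

```bash
python3 plan.py .557 -.318 .117 195 100; python3 -c "
from bench import cams;import cv2
f=cams.grab_frame('side');cv2.imwrite('pics/s1.png',cv2.resize(f['frame'][90:230,280:480],None,fx=4,fy=4))"
```

```text
t 1.8 p [ 0.5544 -0.3209  0.1314] yaw -165.1 F [ 0.21 -0.1  -0.06] open 0.088 q [-0.22  0.36 -0.16 -0.   -1.06  0.48]
left mm [  2.6   2.9 -14.4] rotvec [ 0.13 -0.13 -0.13]
[-3.3, 2.1, 14.4, 0.1, -0.1, -0.1, 100.0]
```

View pics/s1.png

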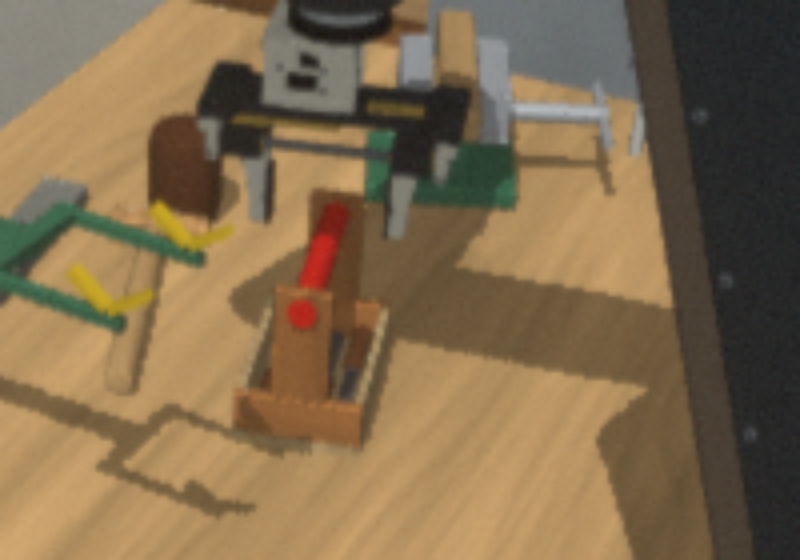

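The enlarged side view shows the open fingers, at (260,190) and (400,205), on either side of the red handle at (330,230). I'll finish the descent and close.

Emit:
send_rows --pt "-3 2 10 0 0 0 100" --pt "0 0 5 0 0 0 100" --pt "0 0 0 0 0 0 100"

```text
t: 2.15
eef_pos: [0.5584, -0.3188, 0.1183]
tool_rot: [0.001, -0.129, 0.992, -0.0]
contact_force: [-0.6, 0.3, 0.2]
opening: 0.0874
```

Emit:
send_rows --pt "0 0 0 0 0 0 0" --pt "0 0 0 0 0 0 0" --pt "0 0 0 0 0 0 0" --pt "0 0 0 0 0 0 0" --pt "0 0 0 0 0 0 0"

```text
t: 2.65
eef_pos: [0.5592, -0.3189, 0.1197]
tool_rot: [0.001, -0.13, 0.992, -0.001]
contact_force: [0.2, 0.1, -0.2]
opening: 0.0531
```

Emit:
send_rows --pt "0 0 0 0 0 0 0" --pt "0 0 0 0 0 0 0" --pt "0 0 0 0 0 0 0"

```text
t: 2.95
eef_pos: [0.5593, -0.3189, 0.12]
tool_rot: [0.002, -0.13, 0.992, -0.001]
contact_force: [0.2, -0.1, -0.1]
opening: 0.0288
```

```bash
python3 plan.py .557 -.318 .317 195 0
```

```text
t 2.95 p [ 0.5593 -0.3189  0.12  ] yaw -165.1 F [ 0.19 -0.05 -0.06] open 0.0288 q [-0.22  0.37 -0.17  0.   -1.03  0.48]
left mm [ -2.3   0.9 197. ] rotvec [-0.09  0.18 -0.11]
[0.3, 0.2, -39.4, -0.0, 0.0, -0.0, 0.0]
[0.3, 0.2, -39.4, -0.0, 0.0, -0.0, 0.0]
[0.3, 0.3, -39.4, -0.0, 0.0, -0.0, 0.0]
[0.3, 0.3, -39.4, -0.0, 0.0, -0.0, 0.0]
[0.4, 0.3, -39.4, -0.0, 0.0, -0.0, 0.0]
```

Emit:
send_rows --pt "0 0 3 0 0 0 0" --pt "0 0 0 0 0 0 0" --pt "0 0 0 0 0 0 0" --pt "0 0 0 0 0 0 0"

```text
t: 3.35
eef_pos: [0.5592, -0.3189, 0.1164]
tool_rot: [0.001, -0.13, 0.992, -0.001]
contact_force: [-0.0, 0.4, -0.5]
opening: 0.0013
```

Emit:
send_rows --pt "0 0 -10 0 0 0 0" --pt "0 0 -20 0 0 0 0" --pt "0 0 -20 0 0 0 0" --pt "0 0 0 0 0 0 0"

```text
t: 3.75
eef_pos: [0.5589, -0.3191, 0.1698]
tool_rot: [0.001, -0.13, 0.992, -0.001]
contact_force: [-1.1, 0.3, -0.3]
opening: 0.0006
```

```bash
python3 plan.py .557 -.318 .317 195 0 5|head -2; python3 -c "
from bench import cams;import cv2
f=cams.grab_frame('side');cv2.imwrite('pics/s2.png',cv2.resize(f['frame'][90:230,280:480],None,fx=4,fy=4))"
```

```text
t 3.75 p [ 0.5589 -0.3191  0.1698] yaw -165.1 F [-1.13  0.25 -0.27] open 0.0006 q [-0.22  0.33 -0.11  0.   -1.13  0.48]
left mm [ -1.9   1.1 147.2] rotvec [-0.09  0.1  -0.1 ]
```

View pics/s2.png

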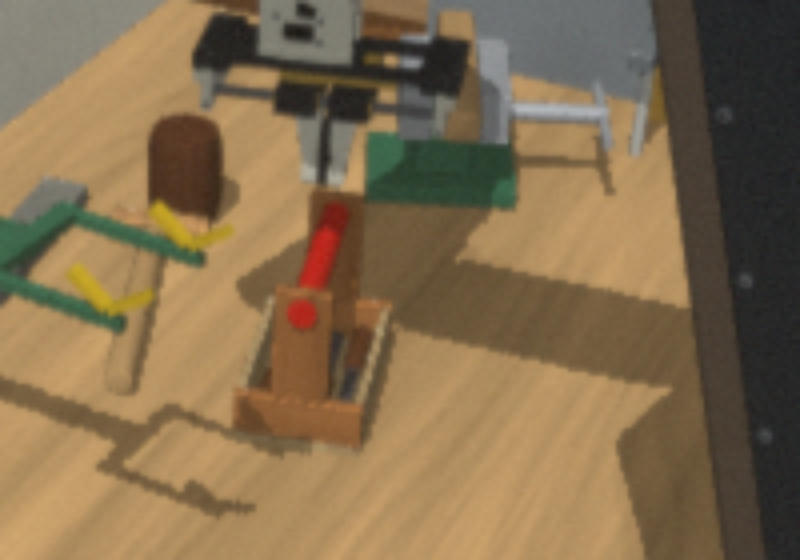

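The fingers shut completely (opening 0.6 mm) and the carrier stayed where it was, so they missed the handle. I'll compare the measured fingertip position with the camera view.

```bash
cat >> h.py <<'E'
def proj(f,p):
    K=f["camera_matrix"];T=f["world_from_camera"];c=T[:3,:3].T@(np.array(p)-T[:3,3]);
    return K[0,2]+K[0,0]*c[0]/-c[2],K[1,2]-K[1,1]*c[1]/-c[2]
E
python3 - <<'E'
from h import *
from bench import cams,ctrl
s=ctrl.state();p=np.array(s["eef_pos"]);print(p,s["t"])
f=cams.grab_frame("side");C=cloud(f)
for dz in(-.011,0,.03): 
    u,v=proj(f,p+[0,0,dz]);print(dz,u,v,"crop",(u-280)*4,(v-90)*4)
print("handle mid",[(a) for a in proj(f,[.558,-.318,.125])])
for (x,y) in[(325,183),(310,170),(340,165),(325,150),(330,240)]:
    u,v=int(280+x/4),int(90+y/4);print((x,y),C[v,u].round(4))
f=cams.grab_frame("top");cv2.imwrite("pics/t2.png",cv2.resize(f["frame"][130:260,390:590],None,fx=4,fy=4))
C=cloud(f);M=masks(f)["red"];M[:,:400]=0;M[:160]=0;M[230:]=0;M[:,520:]=0
print("red",np.median(C[M],0),M.sum())
E
```

```text
[ 0.55835771 -0.31872217  0.16838388] 3.8
-0.011 359.5742363221562 145.5216428154182 crop 318.2969452886248 222.08657126167282
0 359.7656840663226 142.38183384050822 crop 319.06273626529037 209.5273353620329
0.03 360.29614310287855 133.68212285121086 crop 321.1845724115142 174.72849140484345
handle mid [np.float64(359.02847536796975), np.float64(154.74921867142692)]
(325, 183) [ 0.5534 -0.3129  0.198 ]
(310, 170) [ 0.5644 -0.3071  0.2081]
(340, 165) [ 0.5409 -0.3118  0.2154]
(325, 150) [ 0.552  -0.3057  0.2287]
(330, 240) [ 0.5553 -0.333   0.135 ]
red [nan nan nan] 0
  return _methods._mean(a, axis=axis, dtype=dtype,
  ret = um.true_divide(
```

View pics/t2.png

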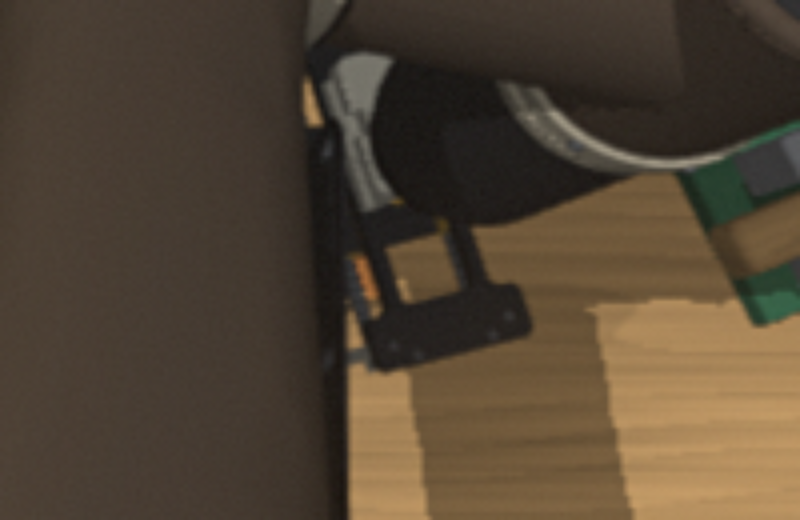

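Run:
```python
from h import *
from bench import cams,ctrl
f=cams.grab_frame("side");C=cloud(f);p=np.array(ctrl.state()["eef_pos"]);print(p)
cv2.imwrite("pics/s3.png",cv2.resize(f["frame"][80:160,310:420],None,fx=7,fy=7,interpolation=cv2.INTER_NEAREST))
for v in range(118,150):
    print(v,[tuple((C[v,u]*1000).astype(int)) for u in (358,361,364)], f["frame"][v,361])
print("table",C[300,400],C[250,400])
```

```text
[ 0.55688406 -0.31811138  0.16553859]
118 [(np.int64(554), np.int64(-284), np.int64(267)), (np.int64(561), np.int64(-325), np.int64(246)), (np.int64(535), np.int64(-283), np.int64(272))] [67 80 89]
119 [(np.int64(550), np.int64(-275), np.int64(268)), (np.int64(562), np.int64(-326), np.int64(242)), (np.int64(536), np.int64(-286), np.int64(267))] [ 82 102 120]
120 [(np.int64(552), np.int64(-280), np.int64(262)), (np.int64(562), np.int64(-326), np.int64(239)), (np.int64(535), np.int64(-285), np.int64(265))] [74 88 98]
121 [(np.int64(562), np.int64(-305), np.int64(245)), (np.int64(562), np.int64(-327), np.int64(235)), (np.int64(536), np.int64(-288), np.int64(260))] [58 68 76]
122 [(np.int64(563), np.int64(-308), np.int64(240)), (np.int64(560), np.int64(-322), np.int64(235)), (np.int64(544), np.int64(-307), np.int64(246))] [40 47 47]
123 [(np.int64(562), np.int64(-306), np.int64(238)), (np.int64(556), np.int64(-314), np.int64(236)), (np.int64(545), np.int64(-311), np.int64(241))] [35 42 48]
124 [(np.int64(563), np.int64(-309), np.int64(233)), (np.int64(555), np.int64(-312), np.int64(234))
[... 3484 characters left out ...]
(113)), (np.int64(567), np.int64(-352), np.int64(135)), (np.int64(561), np.int64(-362), np.int64(132))] [ 22  30 119]
147 [(np.int64(592), np.int64(-387), np.int64(107)), (np.int64(565), np.int64(-348), np.int64(134)), (np.int64(556), np.int64(-349), np.int64(136))] [ 30  40 144]
148 [(np.int64(591), np.int64(-386), np.int64(104)), (np.int64(561), np.int64(-339), np.int64(136)), (np.int64(554), np.int64(-345), np.int64(135))] [ 27  37 185]
149 [(np.int64(571), np.int64(-338), np.int64(130)), (np.int64(560), np.int64(-336), np.int64(135)), (np.int64(553), np.int64(-344), np.int64(133))] [ 30  42 193]
table [ 2.63514056e-01  6.96480797e-02 -1.77653756e-04] [ 0.32919803 -0.10459858 -0.00166921]
```

View pics/s3.png

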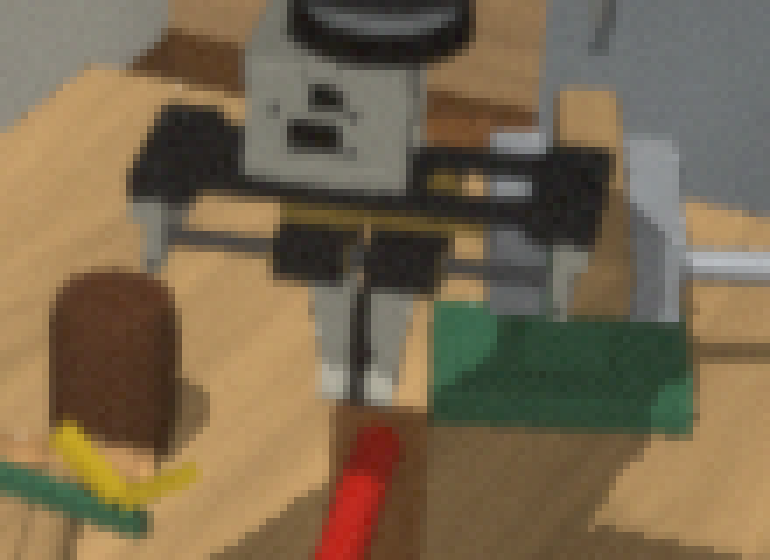

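The cameras put the closed fingertips at z≈0.192, while the reported TCP is 0.166. By the tool description the tips should be at 0.155, so the reported height is about 37 mm too low in effect. x and y agree. On the first try the tips closed just above the dowel, at about 0.143. I'll reopen and go down by the camera's measure.

Emit:
send_rows --pt "0 0 0 0 0 0 100" --pt "0 0 0 0 0 0 100" --pt "0 0 0 0 0 0 100" --pt "0 0 0 0 0 0 100" --pt "0 0 0 0 0 0 100"

```text
t: 4.45
eef_pos: [0.5557, -0.3177, 0.1631]
tool_rot: [-0.003, -0.129, 0.992, 0.002]
contact_force: [0.8, -0.9, 0.9]
opening: 0.0348
```

Emit:
send_rows --pt "0 0 0 0 0 0 100" --pt "0 0 0 0 0 0 100" --pt "0 0 0 0 0 0 100" --pt "0 0 0 0 0 0 100" --pt "0 0 0 0 0 0 100"

```text
t: 4.95
eef_pos: [0.5557, -0.3177, 0.1631]
tool_rot: [-0.003, -0.129, 0.992, 0.002]
contact_force: [-0.3, -0.0, -0.2]
opening: 0.0749
```

```bash
python3 plan.py .557 -.318 .080 195 100;python3 - <<'E'
from h import *
from bench import cams,ctrl
f=cams.grab_frame("side");np.savez("s4.npz",**f);C=cloud(f);p=np.array(ctrl.state()["eef_pos"]);print(p)
cv2.imwrite("pics/s4.png",cv2.resize(f["frame"][80:160,310:420],None,fx=7,fy=7,interpolation=cv2.INTER_NEAREST))
E
```

```text
t 4.95 p [ 0.5557 -0.3177  0.1631] yaw -165.1 F [-0.33 -0.01 -0.18] open 0.0749 q [-0.22  0.33 -0.12 -0.   -1.13  0.48]
left mm [  1.3  -0.3 -83.1] rotvec [ 0.25 -0.36 -0.14]
[-0.8, -0.5, 41.5, 0.1, -0.2, -0.1, 100.0]
[-0.7, -0.4, 41.5, 0.1, -0.2, -0.1, 100.0]
[ 0.55571907 -0.31771388  0.16308603]
```

View pics/s4.png

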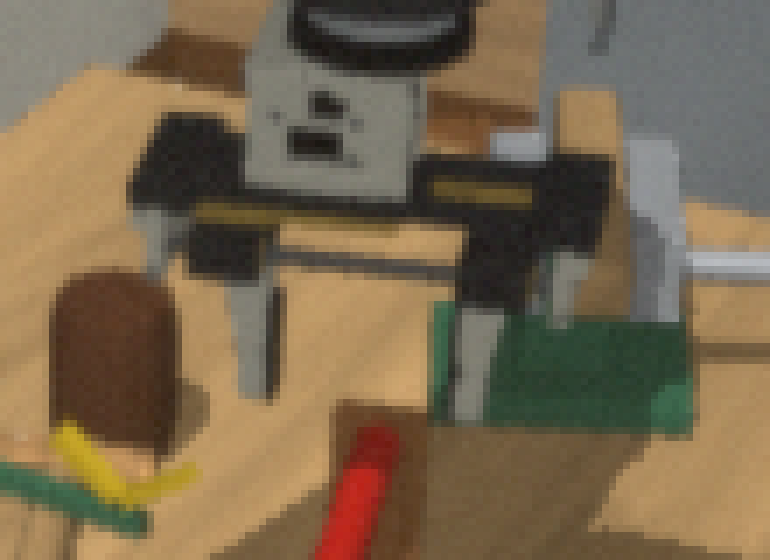

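Emit:
send_rows --pt "-1 0 15 0 0 0 100" --pt "0 0 25 0 0 0 100" --pt "0 0 20 0 0 0 100" --pt "0 0 5 0 0 0 100" --pt "0 0 0 0 0 0 100"

```text
t: 5.5
eef_pos: [0.5574, -0.3179, 0.098]
tool_rot: [-0.002, -0.129, 0.992, 0.001]
contact_force: [0.9, -0.6, 0.3]
opening: 0.0878
```

```bash
python3 plan.py .557 -.318 .080 195 100;python3 - <<'E'
from h import *
from bench import cams,ctrl
f=cams.grab_frame("side");np.savez("s5.npz",**f);C=cloud(f);p=np.array(ctrl.state()["eef_pos"]);print(p)
cv2.imwrite("pics/s5.png",cv2.resize(f["frame"][100:200,310:420],None,fx=6,fy=6,interpolation=cv2.INTER_NEAREST))
E
```

```text
t 5.5 p [ 0.5574 -0.3179  0.098 ] yaw -165.1 F [ 0.87 -0.61  0.31] open 0.0878 q [-0.22  0.39 -0.2  -0.   -0.99  0.47]
left mm [ -0.4  -0.1 -18. ] rotvec [ 0.13 -0.21 -0.13]
[0.4, -0.1, 18.0, 0.1, -0.2, -0.1, 100.0]
[ 0.55760873 -0.31787496  0.09833708]
```

View pics/s5.png

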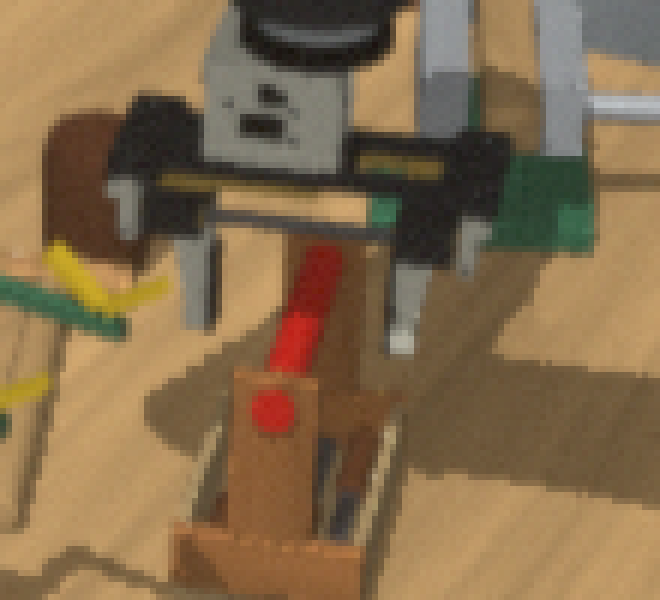

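The tips at (198,325) and (402,350) are now on either side of the handle at about its axis height. I'll go 17 mm deeper, then close until the fingers stop on it.

Emit:
send_rows --pt "0 0 12 0 0 0 100" --pt "0 0 5 0 0 0 100" --pt "0 0 0 0 0 0 0" --pt "0 0 0 0 0 0 0" --pt "0 0 0 0 0 0 0"

```text
t: 6.05
eef_pos: [0.5593, -0.3185, 0.0829]
tool_rot: [0.0, -0.13, 0.992, -0.0]
contact_force: [-0.2, -0.1, 0.1]
opening: 0.0692
```

Emit:
send_rows --pt "0 0 0 0 0 0 0" --pt "0 0 0 0 0 0 0" --pt "0 0 0 0 0 0 0" --pt "0 0 0 0 0 0 0" --pt "0 0 0 0 0 0 0"

```text
t: 6.55
eef_pos: [0.5598, -0.3187, 0.0839]
tool_rot: [0.001, -0.13, 0.992, -0.0]
contact_force: [0.3, 0.3, 0.6]
opening: 0.029
```

Emit:
send_rows --pt "0 0 0 0 0 0 0" --pt "0 0 0 0 0 0 0" --pt "0 0 0 0 0 0 0" --pt "0 0 0 0 0 0 0" --pt "0 0 0 0 0 0 0"

```text
t: 7.05
eef_pos: [0.5585, -0.3189, 0.0837]
tool_rot: [-0.0, -0.129, 0.992, -0.0]
contact_force: [-1.9, -1.2, 0.1]
opening: 0.0212
```

```bash
python3 plan.py .557 -.318 .280 195 0;python3 - <<'E'
from h import *
from bench import cams,ctrl
f=cams.grab_frame("side")
cv2.imwrite("pics/s6.png",cv2.resize(f["frame"][100:200,310:420],None,fx=6,fy=6,interpolation=cv2.INTER_NEAREST))
E
```

```text
t 7.05 p [ 0.5585 -0.3189  0.0837] yaw -165.1 F [-1.89 -1.22  0.07] open 0.0212 q [-0.22  0.4  -0.21  0.   -0.96  0.47]
left mm [ -1.5   0.9 196.3] rotvec [-0.03 -0.02 -0.14]
[0.3, 0.2, -39.3, -0.0, -0.0, -0.0, 0.0]
[0.3, 0.2, -39.3, -0.0, -0.0, -0.0, 0.0]
[0.2, 0.2, -39.3, -0.0, -0.0, -0.0, 0.0]
[0.2, 0.2, -39.3, -0.0, -0.0, -0.0, 0.0]
[0.2, 0.3, -39.3, -0.0, -0.0, -0.0, 0.0]
```

View pics/s6.png

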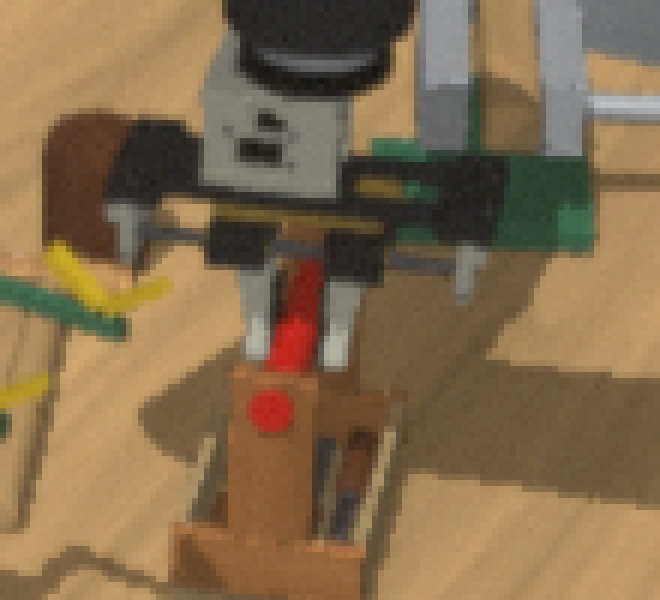

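The grip is holding (opening 21 mm, handle between the pads at (300,330)). Now I'll lift gently.

Emit:
send_rows --pt "0 0 -8 0 0 0 0" --pt "0 0 -15 0 0 0 0" --pt "0 0 -15 0 0 0 0" --pt "0 0 -10 0 0 0 0" --pt "0 0 0 0 0 0 0"

```text
t: 7.6
eef_pos: [0.5564, -0.3167, 0.1302]
tool_rot: [-0.003, -0.129, 0.992, 0.002]
contact_force: [0.6, 0.4, -5.7]
opening: 0.021
```

```bash
python3 plan.py .557 -.318 .280 195 0|head -2;python3 - <<'E'
from h import *
from bench import cams,ctrl
f=cams.grab_frame("side")
cv2.imwrite("pics/s7.png",cv2.resize(f["frame"][80:220,280:480],None,fx=4,fy=4,interpolation=cv2.INTER_NEAREST))
E
```

```text
t 7.6 p [ 0.5564 -0.3167  0.1302] yaw -165.2 F [ 0.61  0.44 -5.74] open 0.021 q [-0.21  0.36 -0.16 -0.   -1.06  0.47]
left mm [  0.6  -1.3 149.8] rotvec [ 0.32 -0.3  -0.19]
```

View pics/s7.png

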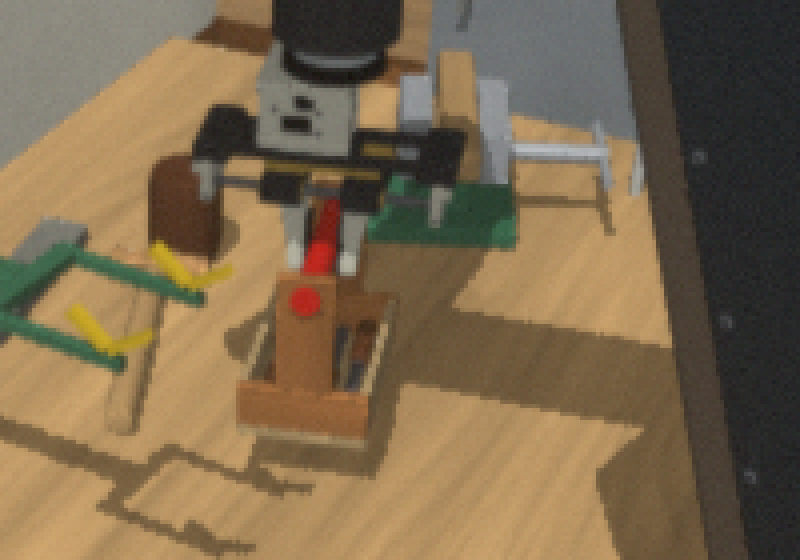

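The carrier has lifted cleanly and hangs level, with a load of 5.7 N. I'll keep raising it.

Emit:
send_rows --pt "0 0 -25 0 0 0 0" --pt "0 0 -35 0 0 0 0" --pt "10 0 -40 0 0 0 0" --pt "25 0 -35 0 0 0 0" --pt "30 5 -15 0 0 0 0"

```text
t: 8.15
eef_pos: [0.4911, -0.3266, 0.2746]
tool_rot: [-0.01, -0.129, 0.992, 0.007]
contact_force: [0.2, -1.0, -4.9]
opening: 0.0214
```

```bash
python3 plan.py .46 -.17 .290 185 0
```

```text
t 8.15 p [ 0.4911 -0.3266  0.2746] yaw -165.1 F [ 0.2  -0.99 -4.87] open 0.0214 q [-0.26  0.2  -0.04 -0.01 -1.35  0.52]
left mm [-31.1 156.6  15.4] rotvec [ 0.85 -1.14  9.87]
[-2.5, 39.9, -3.2, 0.2, -0.3, 2.5, 0.0]
[-0.8, 39.9, -3.4, 0.2, -0.3, 2.5, 0.0]
[0.9, 39.9, -3.5, 0.2, -0.3, 2.5, 0.0]
[2.6, 39.8, -3.7, 0.2, -0.3, 2.5, 0.0]
```

Emit:
send_rows --pt "3 20 -4 0.2 -0.3 2 0" --pt "1 35 -4 0.2 -0.3 3 0" --pt "2 35 -4 0.2 -0.3 3 0" --pt "3 35 -4 0.2 -0.3 2 0" --pt "3 30 0 0 0 2 0"

```text
t: 8.65
eef_pos: [0.449, -0.1747, 0.291]
tool_rot: [0.0, -0.017, 1.0, 0.001]
contact_force: [1.4, 1.9, -4.8]
opening: 0.0214
```

```bash
python3 plan.py .445 -.008 .290 175.1 0
```

```text
t 8.65 p [ 0.449  -0.1747  0.291 ] yaw -178.1 F [ 1.39  1.9  -4.81] open 0.0214 q [ 0.04 -0.01 -0.25 -0.   -1.34 -0.  ]
left mm [ -4.  166.7  -1. ] rotvec [0.12 0.01 6.84]
[-0.4, 41.7, 0.3, 0.0, 0.0, 1.7, 0.0]
[0.8, 41.7, 0.3, 0.0, 0.0, 1.7, 0.0]
[2.1, 41.6, 0.3, 0.0, 0.0, 1.7, 0.0]
[3.3, 41.6, 0.3, 0.0, 0.0, 1.7, 0.0]
```

Emit:
send_rows --pt "0 38 0 0 0 2 0" --pt "2 40 0 0 0 2 0" --pt "3 38 0 0 0 1 0" --pt "3 25 0 0 0 1 0" --pt "2 12 0 0 0 0 0"

```text
t: 9.15
eef_pos: [0.437, -0.0133, 0.2878]
tool_rot: [-0.002, 0.038, 0.999, 0.003]
contact_force: [-0.1, 0.3, -5.8]
opening: 0.0211
```

```bash
python3 plan.py .445 -.008 .290 175.1 0
```

```text
t 9.15 p [ 0.437  -0.0133  0.2878] yaw 175.6 F [-0.1   0.32 -5.82] open 0.0211 q [ 0.42 -0.09 -0.33 -0.01 -1.34 -0.49]
left mm [8.  5.3 2.2] rotvec [ 0.29 -0.2   0.52]
[-7.6, 5.9, -2.2, 0.3, -0.2, 0.5, 0.0]
```

Emit:
send_rows --pt "-5 5 -2 0 0 0.5 0" --pt "0 0 0 0 0 0 0" --pt "0 0 0 0 0 0 0"

```text
t: 9.45
eef_pos: [0.4415, -0.007, 0.2884]
tool_rot: [-0.003, 0.041, 0.999, 0.003]
contact_force: [-0.8, -0.5, -5.7]
opening: 0.0211
```

```bash
python3 plan.py .445 -.008 .290 175.1 0
python3 - <<'E'
from h import *
from bench import cams,ctrl
for n in("side","top"):
    f=cams.grab_frame(n);np.savez(n+"8.npz",**f);cv2.imwrite(f"pics/{n}8.png",f["frame"])
E
```

```text
t 9.45 p [ 0.4415 -0.007   0.2884] yaw 175.3 F [-0.8  -0.47 -5.74] open 0.0211 q [ 0.43 -0.08 -0.32 -0.01 -1.34 -0.51]
left mm [ 3.5 -1.   1.6] rotvec [ 0.31 -0.33  0.18]
[-3.5, -0.7, -1.6, 0.3, -0.3, 0.2, 0.0]
```

View pics/side8.png

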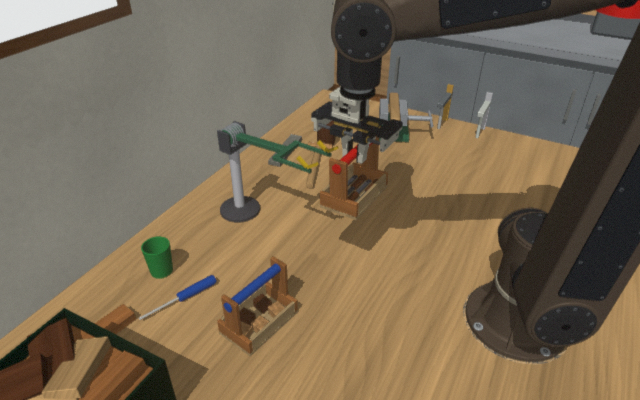

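View pics/top8.png

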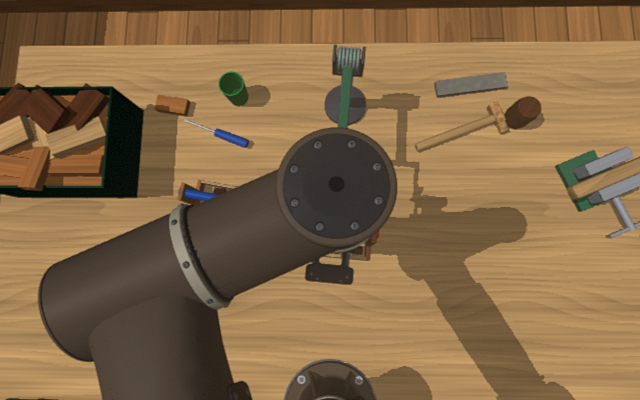

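```bash
cat > see.py <<'E'
from h import *
from bench import cams,ctrl
import sys
def see(f,box):
    C=cloud(f);M=masks(f);p=None
    for c in("red","yellow"):
        m=np.zeros((400,640),bool);a,b,d,e=box;m[b:e,a:d]=1;m&=M[c]
        nl,L=cv2.connectedComponents(m.astype(np.uint8),connectivity=8)
        for i in range(1,nl):
            Q=C[L==i]
            if len(Q)<10: continue
            print(c,len(Q),"med",np.median(Q,0).round(3),"lo",np.percentile(Q,4,0).round(3),"hi",np.percentile(Q,96,0).round(3),"px",[int(x) for x in np.argwhere(L==i).mean(0)[::-1]])
if __name__=="__main__":
    n=sys.argv[1]
    f=cams.grab_frame("side");np.savez(f"side{n}.npz",**f)
    s=ctrl.state();print(np.round(s["eef_pos"],4),np.round(s["contact_force"],1))
    cv2.imwrite(f"pics/z{n}.png",cv2.resize(f["frame"][80:220,220:420],None,fx=4,fy=4,interpolation=cv2.INTER_CUBIC))
    see(f,(260,100,420,230))
E
python3 - <<'E'
from see import *
f=dict(np.load("side8.npz"));see(f,(260,100,420,230))
cv2.imwrite("pics/z8.png",cv2.resize(f["frame"][80:220,220:420],None,fx=4,fy=4,interpolation=cv2.INTER_CUBIC))
print(proj(f,[.4415,-.007,.33]))
C=cloud(f);Q=C.reshape(-1,3)
# boards top
k=(abs(Q[:,0]-.4415)<.06)&(Q[:,1]>.05)&(Q[:,1]<.09)&(Q[:,2]>.17)
print(np.percentile(Q[k],[2,50,98],0).round(3))
E
```

```text
red 125 med [0.439 0.02  0.339] lo [ 0.433 -0.009  0.332] hi [0.448 0.044 0.341] px [350, 155]
red 54 med [0.447 0.074 0.332] lo [0.438 0.071 0.323] hi [0.456 0.077 0.341] px [336, 168]
yellow 30 med [ 0.553 -0.061  0.292] lo [ 0.535 -0.067  0.282] hi [ 0.564 -0.056  0.299] px [322, 145]
yellow 37 med [0.557 0.03  0.288] lo [0.537 0.024 0.282] hi [0.57  0.035 0.298] px [303, 162]
(np.float64(353.8512041389639), np.float64(152.81838464919446))
[[0.392 0.055 0.207]
 [0.44  0.07  0.251]
 [0.488 0.075 0.346]]
```

View pics/z8.png

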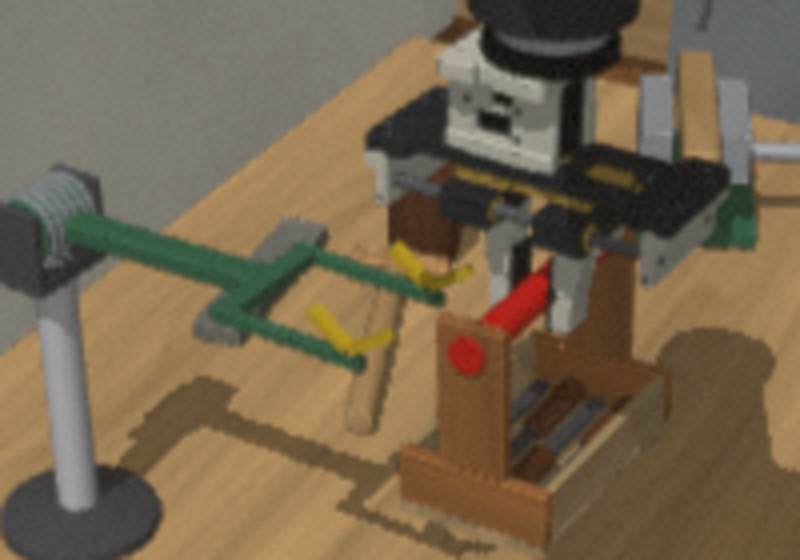

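Run:
```python
from h import *
f=dict(np.load("side8.npz"));C=cloud(f)
for u,v in[(315,126),(316,128),(316,130),(383,146),(383,149),(384,151),(357,160),(361,162)]: print(u,v,C[v,u].round(3))
f=dict(np.load("side0.npz"));C=cloud(f);M=masks(f)["green"];M[:,:215]=0;M[:,345:]=0;M[:115]=0;M[180:]=0
Q=C[M];Q=Q[Q[:,2]>.2]
s=np.array([.544,-.016]);a=(Q[:,:2]-s)@[.996,-.085];b=(Q[:,:2]-s)@[.085,.996]
for lo in np.arange(-.06,.3,.02):
    k=(a>=lo)&(a<lo+.02)
    if k.sum(): print(lo.round(2),k.sum(),"b",np.percentile(b[k],[3,50,97]).round(3),"z",np.percentile(Q[k,2],[3,50,97]).round(3))
```

```text
315 126 [0.527 0.024 0.392]
316 128 [0.525 0.023 0.387]
316 130 [0.526 0.022 0.382]
383 146 [0.357 0.036 0.394]
383 149 [0.356 0.036 0.387]
384 151 [ 0.569 -0.576  0.   ]
357 160 [0.43  0.    0.318]
361 162 [0.417 0.006 0.319]
0.02 2 b [-0.039  0.002  0.043] z [0.274 0.275 0.276]
0.04 2 b [-0.037  0.002  0.042] z [0.273 0.275 0.276]
0.06 3 b [-0.036  0.046  0.047] z [0.273 0.275 0.277]
0.08 19 b [-0.037  0.014  0.045] z [0.272 0.276 0.278]
0.1 10 b [-0.003  0.007  0.011] z [0.272 0.278 0.279]
0.12 14 b [-0.004  0.007  0.011] z [0.272 0.276 0.278]
0.14 13 b [-0.002  0.006  0.01 ] z [0.272 0.275 0.276]
0.16 18 b [-0.001  0.005  0.012] z [0.271 0.273 0.276]
0.18 19 b [-0.004  0.007  0.01 ] z [0.267 0.273 0.276]
0.2 12 b [-0.003  0.005  0.012] z [0.269 0.272 0.273]
0.22 21 b [-0.002  0.007  0.012] z [0.265 0.271 0.273]
0.24 11 b [-0.005  0.006  0.014] z [0.264 0.27  0.271]
```

The camera puts the handle axis at z≈0.330 and centred on the reported x,y. That leaves 19 mm above the hook edges and 16 mm between tray and prongs. Now I'll advance along the fork.

```bash
python3 plan.py .544 -.016 .288 175.1 0 6
```

```text
t 9.55 p [ 0.4417 -0.0072  0.2885] yaw 175.2 F [-0.37  0.15 -5.56] open 0.0213 q [ 0.43 -0.08 -0.32 -0.01 -1.34 -0.51]
left mm [102.3  -8.8  -0.5] rotvec [ 0.31 -0.31  0.14]
[-17.1, -0.0, -0.0, 0.1, -0.1, 0.0, 0.0]
[-17.1, -0.0, 0.0, 0.1, -0.1, 0.0, 0.0]
[-17.1, -0.0, 0.0, 0.1, -0.1, 0.0, 0.0]
[-17.1, -0.0, 0.0, 0.1, -0.1, 0.0, 0.0]
[-17.1, -0.0, 0.1, 0.1, -0.1, 0.0, 0.0]
[-17.1, -0.0, 0.1, 0.1, -0.1, 0.0, 0.0]
```

Emit:
send_rows --pt "-8 0 0 0.1 -0.1 0 0" --pt "-12 0 0 0.1 -0.1 0 0" --pt "-15 0 0 0.1 0 0 0" --pt "-15 0 0 0 0 0 0" --pt "-5 0 0 0 0 0 0"

```text
t: 10.05
eef_pos: [0.5017, -0.0143, 0.2881]
tool_rot: [-0.001, 0.043, 0.999, -0.0]
contact_force: [-0.5, 0.2, -4.6]
opening: 0.0213
```

```bash
python3 plan.py .544 -.016 .288 175.1 0 ;python3 see.py 9
```

```text
t 10.05 p [ 0.5017 -0.0143  0.2881] yaw 175.1 F [-0.46  0.25 -4.64] open 0.0213 q [ 0.36  0.02 -0.22  0.   -1.33 -0.45]
left mm [42.3 -1.7 -0.1] rotvec [-0.03 -0.06 -0.01]
[-42.3, 1.9, 0.0, -0.0, -0.1, -0.0, 0.0]
[ 0.5017 -0.0143  0.2878] [ 0.9 -0.6 -5.3]
red 121 med [0.499 0.013 0.338] lo [ 0.492 -0.017  0.331] hi [0.507 0.037 0.341] px [328, 147]
red 48 med [0.507 0.067 0.33 ] lo [0.499 0.064 0.322] hi [0.515 0.07  0.339] px [313, 160]
yellow 31 med [0.56  0.028 0.291] lo [0.549 0.025 0.283] hi [0.571 0.033 0.298] px [301, 161]
```

View pics/z9.png

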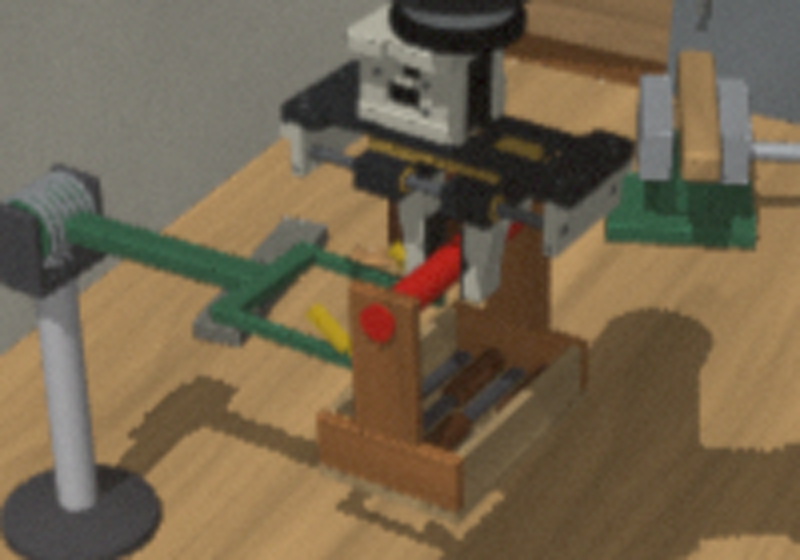

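Both prongs pass between the end boards and under the handle. I'll continue to the seat.

Emit:
send_rows --pt "-10 0 0 0 0 0 0" --pt "-15 1 0 0 0 0 0" --pt "-12 0 0 0 0 0 0" --pt "-5 0 0 0 0 0 0" --pt "0 0 0 0 0 0 0"

```text
t: 10.6
eef_pos: [0.5478, -0.0173, 0.2868]
tool_rot: [-0.002, 0.043, 0.999, -0.001]
contact_force: [0.3, 0.4, -5.0]
opening: 0.0217
```

```bash
python3 plan.py .544 -.016 .258 175.1 0 ;python3 see.py 10
```

```text
t 10.6 p [ 0.5478 -0.0173  0.2868] yaw 175.1 F [ 0.29  0.44 -5.05] open 0.0217 q [ 0.33  0.11 -0.13 -0.   -1.34 -0.41]
left mm [ -3.8   1.3 -28.8] rotvec [-0.08 -0.19 -0.04]
[3.8, 1.0, 28.8, -0.1, -0.2, -0.0, 0.0]
[ 0.5474 -0.0173  0.2867] [ 0.3  0.8 -5.6]
red 118 med [0.544 0.012 0.337] lo [ 0.538 -0.017  0.329] hi [0.554 0.035 0.34 ] px [311, 143]
red 48 med [0.553 0.064 0.33 ] lo [0.545 0.061 0.321] hi [0.562 0.067 0.338] px [296, 154]
```

View pics/z10.png

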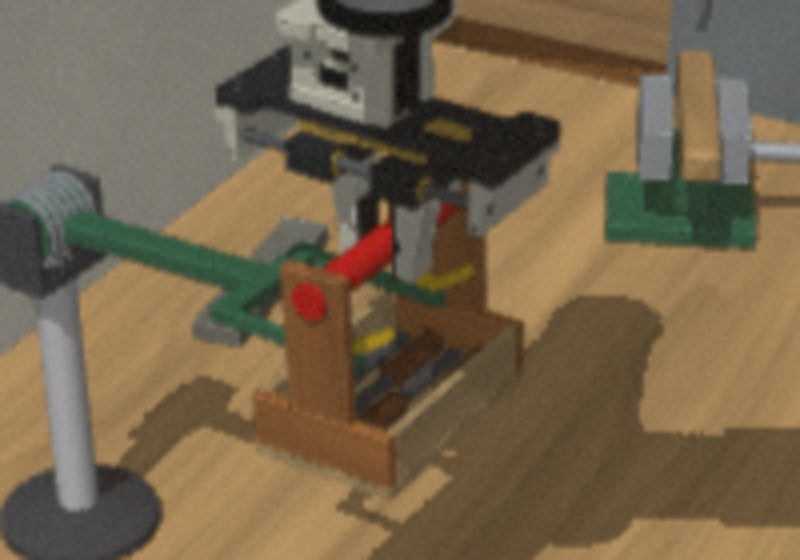

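The prongs are under the handle and the near hook shows at (375,340). The handle middle is about 2–3 mm past the seat, so I'll correct that and lower onto the hooks.

Emit:
send_rows --pt "3 1 5 0 0 0 0" --pt "0 0 8 0 0 0 0" --pt "0 0 8 0 0 0 0" --pt "0 0 4 0 0 0 0" --pt "0 0 0 0 0 0 0"

```text
t: 11.15
eef_pos: [0.5421, -0.0157, 0.2595]
tool_rot: [-0.002, 0.043, 0.999, -0.0]
contact_force: [-1.0, -0.2, -4.9]
opening: 0.0207
```

```bash
python3 plan.py .544 -.016 .253 175.1 0 ;python3 see.py 11
```

```text
t 11.15 p [ 0.5421 -0.0157  0.2595] yaw 175.1 F [-1.   -0.2  -4.92] open 0.0207 q [ 0.33  0.11 -0.19 -0.   -1.28 -0.42]
left mm [ 1.9 -0.3 -6.5] rotvec [-0.05 -0.24 -0.01]
[-1.9, -0.1, 6.5, -0.1, -0.2, -0.0, 0.0]
[ 0.5422 -0.0158  0.2598] [-1.  -0.6 -5.8]
red 121 med [0.539 0.012 0.309] lo [ 0.533 -0.015  0.302] hi [0.549 0.037 0.312] px [312, 154]
red 48 med [0.547 0.065 0.302] lo [0.539 0.062 0.294] hi [0.557 0.068 0.311] px [298, 165]
```

View pics/z11.png

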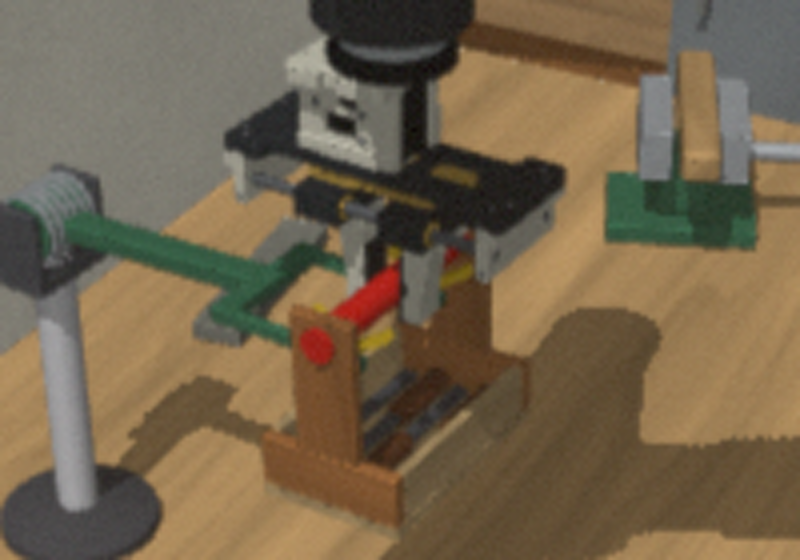

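Emit:
send_rows --pt "-2 0 5 0 0 0 0" --pt "0 0 6 0 0 0 0" --pt "0 0 6 0 0 0 0" --pt "0 0 6 0 0 0 0" --pt "0 0 0 0 0 0 0"

```text
t: 11.7
eef_pos: [0.5438, -0.0159, 0.2362]
tool_rot: [-0.002, 0.043, 0.999, -0.0]
contact_force: [-2.4, 1.2, -2.7]
opening: 0.021
```

```bash
python3 plan.py .544 -.016 .233 175.1 0 ;python3 see.py 12
```

```text
t 11.7 p [ 0.5438 -0.0159  0.2362] yaw 175.1 F [-2.41  1.19 -2.68] open 0.021 q [ 0.33  0.12 -0.22 -0.   -1.23 -0.42]
left mm [ 0.2 -0.1 -3.2] rotvec [-0.03 -0.2   0.01]
[-0.2, -0.1, 3.2, -0.0, -0.2, 0.0, 0.0]
[ 0.5439 -0.0159  0.2366] [-3.4  1.5 -1.2]
red 113 med [0.54  0.012 0.286] lo [ 0.534 -0.014  0.279] hi [0.549 0.037 0.29 ] px [312, 162]
red 45 med [0.55  0.065 0.28 ] lo [0.541 0.062 0.271] hi [0.558 0.068 0.287] px [298, 173]
yellow 12 med [0.527 0.034 0.273] lo [0.518 0.03  0.269] hi [0.535 0.037 0.279] px [313, 172]
```

View pics/z12.png

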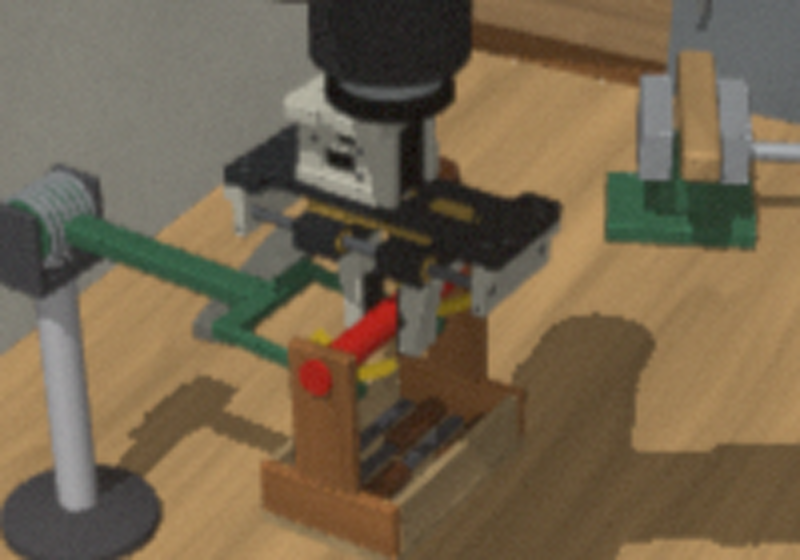

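The arm is sinking with the handle in the hooks. The sideways force, about -3 N in x, says the handle is on the +x slope of the V. I'll ease it back while lowering.

Emit:
send_rows --pt "2 0 4 0 0 0 0" --pt "0 0 5 0 0 0 0" --pt "0 0 5 0 0 0 0" --pt "0 0 0 0 0 0 0"

```text
t: 12.15
eef_pos: [0.5425, -0.0158, 0.2226]
tool_rot: [-0.001, 0.043, 0.999, -0.0]
contact_force: [-2.1, 1.0, -1.5]
opening: 0.0211
```

```bash
python3 plan.py .544 -.016 .213 175.1 0 ;python3 see.py 13;python3 -c "
from bench import ctrl
print(ctrl.state()['contact_force'],ctrl.state()['wrist_torque'])"
```

```text
t 12.15 p [ 0.5425 -0.0158  0.2226] yaw 175.1 F [-2.14  1.05 -1.54] open 0.0211 q [ 0.33  0.13 -0.25 -0.   -1.2  -0.42]
left mm [ 1.5 -0.2 -9.6] rotvec [-0.02 -0.06  0.02]
[-1.5, -0.1, 9.6, -0.0, -0.1, 0.0, 0.0]
[ 0.5425 -0.0157  0.2229] [-2.6  1.1 -1.2]
red 108 med [0.539 0.013 0.273] lo [ 0.533 -0.015  0.266] hi [0.548 0.036 0.276] px [312, 166]
red 38 med [0.547 0.066 0.266] lo [0.539 0.062 0.257] hi [0.555 0.069 0.273] px [299, 178]
yellow 16 med [0.524 0.033 0.262] lo [0.516 0.029 0.254] hi [0.536 0.038 0.265] px [314, 176]
[-2.63389177  1.14859277 -1.15356306] [0.38386434 1.09275399 0.02400975]
```

Emit:
send_rows --pt "2 0 4 0 0 0 0" --pt "0 0 5 0 0 0 0" --pt "0 0 3 0 0 0 0" --pt "0 0 0 0 0 0 0" --pt "0 0 0 0 0 0 0"

```text
t: 12.7
eef_pos: [0.5421, -0.0157, 0.2111]
tool_rot: [0.001, 0.042, 0.999, -0.0]
contact_force: [-0.9, 0.7, -0.1]
opening: 0.0215
```

```bash
python3 see.py 14;python3 see.py 14;python3 -c "
from bench import ctrl
print(ctrl.state()['contact_force'],ctrl.state()['wrist_torque'])"
```

```text
[ 0.5421 -0.0157  0.211 ] [-1.2  1.3 -1.1]
red 113 med [0.538 0.013 0.261] lo [ 0.533 -0.014  0.254] hi [0.547 0.039 0.265] px [312, 170]
red 41 med [0.547 0.066 0.254] lo [0.539 0.064 0.246] hi [0.557 0.068 0.263] px [299, 183]
yellow 13 med [0.526 0.033 0.248] lo [0.516 0.027 0.244] hi [0.536 0.037 0.254] px [313, 180]
[ 0.5421 -0.0157  0.2111] [-0.9 -0.  -0.4]
red 114 med [0.539 0.013 0.261] lo [ 0.532 -0.017  0.254] hi [0.548 0.038 0.264] px [312, 170]
red 40 med [0.547 0.066 0.253] lo [0.539 0.064 0.246] hi [0.554 0.069 0.262] px [299, 183]
yellow 12 med [0.528 0.034 0.248] lo [0.518 0.029 0.244] hi [0.535 0.036 0.252] px [313, 180]
[-0.93983354 -0.04256166 -0.3910389 ] [0.1584306  0.51402424 0.05203998]
```

View pics/z14.png

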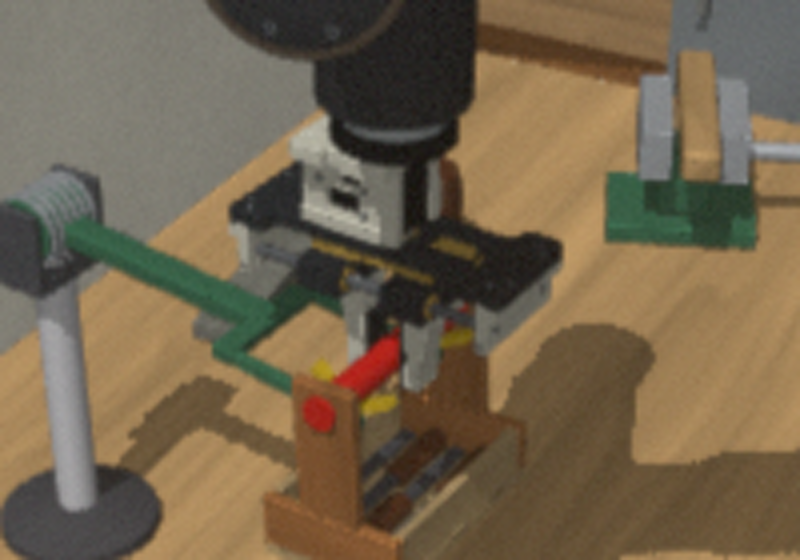

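Emit:
send_rows --pt "0 0 3 0 0 0 0" --pt "0 0 2 0 0 0 0" --pt "0 0 0 0 0 0 0" --pt "0 0 0 0 0 0 0"

```text
t: 13.2
eef_pos: [0.5423, -0.0157, 0.206]
tool_rot: [0.002, 0.042, 0.999, -0.0]
contact_force: [-1.3, 0.0, 0.2]
opening: 0.0209
```

```bash
cat > avg.py <<'E'
from see import *
F=[];W=[];n=int(sys.argv[1])
for i in range(n):
    f=cams.grab_frame("side");s=ctrl.state();F.append(s["contact_force"]);W.append(s["wrist_torque"])
print("F",np.mean(F,0).round(2),"+-",(np.std(F,0)/n**.5).round(2),"W",np.mean(W,0).round(3),"p",np.round(s["eef_pos"],4),"t",s["t"],s["opening"])
see(f,(260,100,420,230))
E
python3 avg.py 10
```

```text
F [-1.31  0.25 -0.34] +- [0.13 0.14 0.14] W [ 0.175  0.57  -0.001] p [ 0.5423 -0.0157  0.2061] t 13.7 0.02104839802153646
red 117 med [0.538 0.013 0.256] lo [ 0.532 -0.016  0.249] hi [0.547 0.038 0.259] px [312, 172]
red 40 med [0.547 0.065 0.249] lo [0.54  0.063 0.241] hi [0.556 0.068 0.259] px [299, 184]
yellow 15 med [0.524 0.033 0.243] lo [0.518 0.025 0.24 ] hi [0.533 0.038 0.247] px [314, 182]
```

Emit:
send_rows --pt "1 0 3 0 0 0 0" --pt "0 0 1 0 0 0 0" --pt "0 0 0 0 0 0 0" --pt "0 0 0 0 0 0 0"

```text
t: 14.1
eef_pos: [0.5426, -0.0157, 0.2025]
tool_rot: [0.003, 0.042, 0.999, -0.0]
contact_force: [-0.8, 0.1, 0.4]
opening: 0.0212
```

```bash
python3 avg.py 12;python3 see.py 15|head -1
```

```text
F [-0.12  0.05  0.12] +- [0.17 0.13 0.14] W [ 0.036  0.158 -0.015] p [ 0.5426 -0.0157  0.2025] t 14.7 0.020925464256413465
red 109 med [0.539 0.014 0.253] lo [ 0.533 -0.014  0.247] hi [0.549 0.038 0.256] px [312, 173]
red 42 med [0.548 0.066 0.246] lo [0.54  0.062 0.236] hi [0.556 0.068 0.255] px [299, 185]
yellow 13 med [0.524 0.034 0.241] lo [0.518 0.028 0.237] hi [0.533 0.036 0.244] px [314, 183]
[ 0.5426 -0.0157  0.2025] [-0.3  0.4 -0.1]
```

View pics/z15.png

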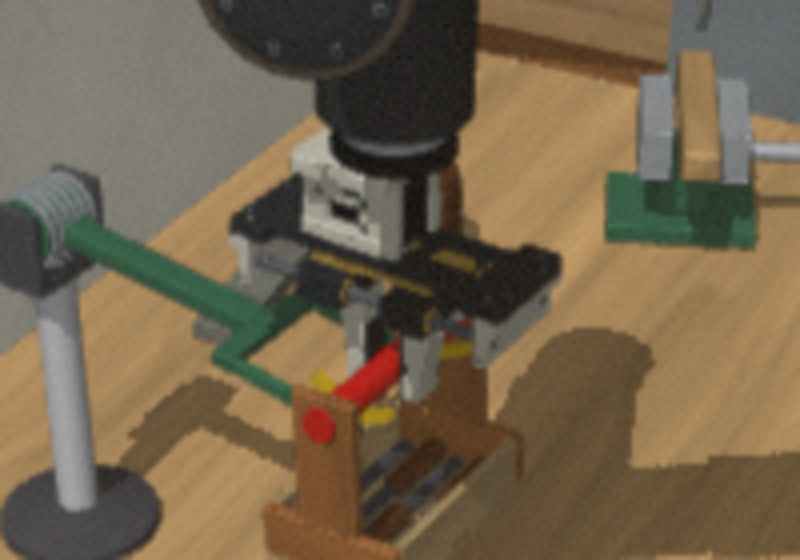

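The force on the tool averages about 0 on every axis and the fork has sunk about 50 mm. It has been at rest for over half a second while held, so I'll release gently.

Emit:
send_rows --pt "0 0 0 0 0 0 30" --pt "0 0 0 0 0 0 40" --pt "0 0 0 0 0 0 50" --pt "0 0 0 0 0 0 60" --pt "0 0 0 0 0 0 60"

```text
t: 15.25
eef_pos: [0.5428, -0.0156, 0.2026]
tool_rot: [0.003, 0.042, 0.999, -0.0]
contact_force: [-0.2, 0.0, 0.4]
opening: 0.0504
```

```bash
python3 avg.py 6;python3 see.py 16|head -1
```

```text
F [ 0.08 -0.18 -0.21] +- [0.15 0.08 0.15] W [ 0.02   0.098 -0.019] p [ 0.5428 -0.0157  0.2026] t 15.55 0.052854426202280154
red 149 med [0.537 0.005 0.252] lo [ 0.53  -0.031  0.245] hi [0.548 0.036 0.255] px [314, 172]
red 40 med [0.548 0.066 0.244] lo [0.54  0.063 0.237] hi [0.558 0.068 0.253] px [299, 185]
yellow 11 med [0.566 0.029 0.249] lo [0.563 0.025 0.245] hi [0.569 0.033 0.252] px [300, 175]
yellow 12 med [0.526 0.033 0.24 ] lo [0.517 0.027 0.233] hi [0.536 0.036 0.244] px [313, 183]
[ 0.5427 -0.0157  0.2025] [ 0.4 -0.3  0.4]
```

View pics/z16.png

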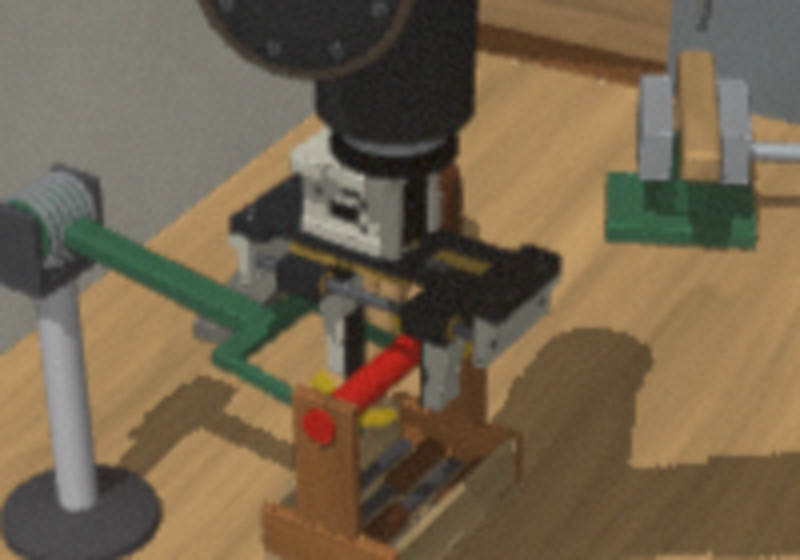

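The fingers are open and clear of the handle, and the carrier moved only 1–2 mm. Next I'll retreat straight up.

Emit:
send_rows --pt "0 0 -8 0 0 0 60" --pt "0 0 -15 0 0 0 60" --pt "0 0 -20 0 0 0 60" --pt "0 0 -30 0 0 0 60" --pt "0 0 -30 0 0 0 60"

```text
t: 16.1
eef_pos: [0.5398, -0.0161, 0.3066]
tool_rot: [-0.001, 0.042, 0.999, -0.001]
contact_force: [0.5, 0.4, -0.6]
opening: 0.0527
```

Emit:
send_rows --pt "0 0 -20 0 0 0 60" --pt "0 0 0 0 0 0 60" --pt "0 0 0 0 0 0 60" --pt "0 0 0 0 0 0 60"

```text
t: 16.5
eef_pos: [0.5414, -0.0162, 0.3338]
tool_rot: [0.004, 0.042, 0.999, -0.0]
contact_force: [-0.4, 1.2, -0.0]
opening: 0.0527
```

```bash
python3 see.py 17
python3 - <<'E'
from see import *
for i in range(3):
    f=cams.grab_frame("side");see(f,(260,100,420,230))
C=cloud(f);M=masks(f)["blue"];M[:,:205]=0;M[:,305:]=0;M[:250]=0;M[350:]=0
Q=C[M];Q=Q[Q[:,2]>.1];print("blue",np.median(Q,0))
f0=dict(np.load("side0.npz"));C=cloud(f0);M=masks(f0)["blue"];M[:,:205]=0;M[:,305:]=0;M[:250]=0;M[350:]=0
Q=C[M];Q=Q[Q[:,2]>.1];print("blue0",np.median(Q,0))
E
```

```text
[ 0.5412 -0.0162  0.3334] [-0.4 -0.5 -0.9]
red 234 med [ 0.535 -0.021  0.252] lo [ 0.527 -0.078  0.245] hi [0.546 0.035 0.255] px [320, 168]
red 38 med [0.547 0.065 0.245] lo [0.54  0.063 0.238] hi [0.556 0.069 0.254] px [299, 185]
yellow 16 med [ 0.517 -0.056  0.239] lo [ 0.51  -0.062  0.233] hi [ 0.526 -0.052  0.242] px [333, 167]
yellow 13 med [0.525 0.033 0.237] lo [0.517 0.029 0.235] hi [0.535 0.037 0.244] px [313, 183]
red 238 med [ 0.535 -0.019  0.252] lo [ 0.527 -0.079  0.245] hi [0.546 0.035 0.256] px [320, 168]
red 40 med [0.547 0.065 0.245] lo [0.539 0.063 0.237] hi [0.556 0.068 0.254] px [299, 185]
yellow 10 med [ 0.558 -0.06   0.247] lo [ 0.557 -0.065  0.243] hi [ 0.56  -0.056  0.252] px [320, 159]
yellow 18 med [ 0.519 -0.058  0.238] lo [ 0.51  -0.063  0.235] hi [ 0.527 -0.052  0.243] px [333, 167]
red 231 med [ 0.535 -0.019  0.252] lo [ 0.527 -0.079  0.245] hi [0.546 0.034 0.256] px [320, 168]
red 38 med [0.548 0.066 0.246] lo [0.54  0.062 0.238] hi [0.556 0.068 0.252] px [299, 185]
yellow 11 med [ 0.559 -0.061  0.248] lo [ 0.555 -0.064  0.242] hi [ 0.562 -0.056  0.251
[... 176 characters left out ...]
hi [0.569 0.031 0.25 ] px [300, 175]
yellow 13 med [0.526 0.034 0.238] lo [0.518 0.029 0.235] hi [0.532 0.036 0.243] px [313, 183]
red 230 med [ 0.536 -0.019  0.252] lo [ 0.527 -0.079  0.245] hi [0.546 0.034 0.256] px [320, 168]
red 39 med [0.547 0.066 0.246] lo [0.54  0.063 0.236] hi [0.555 0.068 0.253] px [299, 185]
yellow 11 med [ 0.558 -0.061  0.246] lo [ 0.555 -0.066  0.244] hi [ 0.562 -0.056  0.252] px [320, 159]
yellow 12 med [ 0.523 -0.057  0.236] lo [ 0.514 -0.065  0.232] hi [ 0.529 -0.052  0.242] px [332, 167]
yellow 11 med [0.53  0.034 0.238] lo [0.519 0.028 0.235] hi [0.535 0.036 0.242] px [313, 183]
blue [0.52713773 0.29913242 0.13325828]
blue0 [0.52698004 0.29962912 0.13335687]
```

View pics/z17.png

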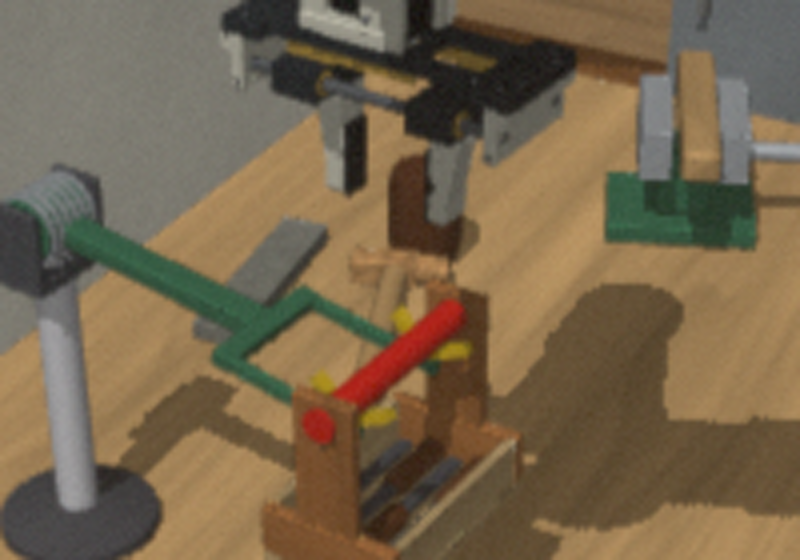

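The red handle lies in both yellow hooks. Four successive frames show no movement, the gripper is well clear, and the blue carrier hasn't moved. I'm handing the job in.

```bash
python3 -c "
from bench import order,ctrl
print(ctrl.state()['t'],order.sign_off())"
```

```text
the job is handed in; nothing more can be done
16.7 None
```

The red carrier hangs released in both yellow hooks, and I handed the job in at t = 16.7 s. I don't have the verdict, since the sign-off doesn't report one.

**What I did:** I gripped the red handle at mid-length and brought it in from the fork's open end, with the prongs under the handle. I then lowered it until the tool force averaged about 0 N on every axis. I held it at rest there for over half a second, then released and retreated straight up.

**Last checks, from the side camera:**
- **Fork:** it has sunk about 50 mm, and its position did not change over four successive frames.
- **Carrier:** the handle middle is within a few mm of the seat as measured from the images, and the carrier looks upright.
- **Blue carrier:** unchanged to within 1 mm.
- **Gripper:** well clear of everything.

**What failed or disagreed:**
- **First grasp missed:** the fingers closed fully just above the handle. The cameras showed the fingertips about 37 mm higher than the reported TCP height and the tool description imply. From then on I set heights by the camera, and this offset stayed about the same for the rest of the job.
- **Sideways force while lowering:** the force reached about 3 N along x with the handle slightly off the bottom of the V. I eased it back by a few mm, and the force was gone before I released.

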